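# Reset the tripped toggle cut-out on the ventilator test bench's supply unit

### The job

One of the three toggle cut-outs on the white bench supply unit has tripped: its toggle stands about upright, half-way between its red (OFF) end and its green (ON) end. Reset it: push that toggle all the way over towards the red end and press it home firmly against the stop you feel there, with about 13 N for a moment and never more than 18 N, even in a knock; then throw it fully over to the green end until it meets its stop, and let go. Leave the other two toggles and the loose things on and around the unit as they are.

Things in the scene. Friction and masses are not known exactly. Their poses are not given: they have to be found in the camera images.
- toggle_knob (a point): Centre of the tripped toggle's cross-bar: black round bar, 14 mm in diameter, 26 mm long (along the hinge, y), on top of a black stem 7 mm thick (x), 12 mm wide. It moves on an arc of 60 mm radius about the hinge and starts within 0.1 rad of upright. Push it sideways with shut fingertips, their ends 4 to 10 mm below the bar's centre; a pinch can strain it.
- cutout_pivot (a point): The tripped toggle's hinge, fixed in its white module (120 x 52 x 60 mm in x, y, z), 75 mm above the bench, 5 mm below the module's roof, midway along it. Axes: x level, from the red (OFF) to the green (ON) end, so OFF is -x and ON is +x; y along the hinge and along the row of modules; z up.
- telltale (a point): Top of a yellow tab (10 x 8 mm, 4 mm proud of the roof), on the tripped module only, 32 to 39 mm towards the green end from the hinge and 19 mm to its side (+y); look only, not touchable. The reset latch carries it: it rises and tips by about 7 mm in all as the latch is driven, and stays up once reset.
- toggle_live_knob (a point): Bar centre of the neighbouring toggle that is ON (leaning to the green end); same shape. Leave alone. The modules stand in a row at 75 mm pitch along y, in any order.
- toggle_spare_knob (a point): Bar centre of the neighbouring toggle that is switched OFF (leaning to the red end); same shape. Leave alone.
- toggle: The tripped toggle, origin on the hinge, z up the stem. About 2 N moves it when free; it stays where left. Towards OFF it meets the reset latch 0.1 to 0.4 rad past upright, and the latch's stop 0.35 to 0.75 rad past upright. Where exactly differs from unit to unit and cannot be seen: feel for it. Driving the latch takes about 5 N, rising to 10 N.
- adapter: Pale blue tube adapter, 22 mm in diameter, 34 mm high, loose on the plinth's rear ledge. Leave alone.
- plug_cap: Blue round cap, 24 mm in diameter, 18 mm high, loose on the plinth's rear ledge. Leave alone.
- mug: Blue mug, 80 mm wide, 95 mm high, to the left. Leave alone.
- driver: Orange screwdriver lying to the right. Leave alone.
- meter: Yellow hand meter, 150 x 75 x 32 mm, lying to the right. Leave alone.
- filter_box: Small carton, 90 x 130 x 60 mm, to the left. Leave alone.
- cutout: The tripped module, origin under its middle (20 mm above the bench), axes as its hinge. At the latch's stop the push climbs by about 4 N/mm: 13 N on the bar, held for half a second, resets; over 18 N strains it. Unreset, the latch bars ON 0.05 to 0.45 rad past upright. Once reset the way is free to the ON stop at 0.50 rad: springy, about 5 N/mm; 8 N there is ample.

How it is judged:
On the way, in this order (a step that is already met when the one before it is completed fails the run):
1. the tripped toggle is pressed home at OFF, driving the latch onto its stop (tell-tale moved at least 6.7 mm) (distance of telltale from where it was at the start of the episode above 0.0067 m and x of toggle_knob in the frame of cutout_pivot below -0.015 m), for 0.2 s.
2. the toggle is thrown over to its ON stop (bar at least 26.5 mm to the green side of the hinge) (x of toggle_knob in the frame of cutout_pivot above 0.0265 m), for 0.2 s.
At the end, for the whole second after the job is handed in: the tripped toggle rests at its ON stop (bar at least 26.5 mm to the green side of its hinge; the stop is at 28.8 mm), with the latch still reset (tell-tale at least 6 mm from where it began) (x of toggle_knob in the frame of cutout_pivot above 0.0265 m and distance of telltale from where it was at the start of the episode above 0.006 m and angular speed of toggle below 0.05 rad/s); the robot touches nothing.
It fails at once if the tripped toggle is strained: the robot presses on it with more than 18 N (contact force between toggle and the fingers above 18 N or contact force between toggle and the arm above 18 N).
It fails at once if another toggle is moved by more than 5 mm (distance of any of toggle_live_knob, toggle_spare_knob from where it was at the start of the episode above 0.005 m).
It fails at once if a bystander is moved by more than 20 mm (distance of any of adapter, plug_cap, mug, driver, meter, filter_box from where it was at the start of the episode above 0.02 m).
It also fails if it takes over 54 s, if anything falls off the work surface, if the arm or the gripper's body presses on something with over 40 N, if the wrist force passes 120 N, or if a joint passes its speed limit or range.

### The arm

A 6-joint arm with a two-finger parallel gripper is mounted at the origin on the work surface. World frame = base frame: x ahead of the robot, y to its left, z up, the work surface at z = 0. Lengths are in m, angles in rad, forces in N, time in s.
With the tool pointing down it reaches from about 0.35 to 0.875 m from the base axis. Payload 15.5 kg.
Tool frame: the origin (TCP) lies midway between the tips of the shut fingers; the grasp point (between the pads) lies 19 mm behind it; z points along the fingers, x is the direction in which the jaws open and shut, and the axes are right-handed (so a half turn about z gives the same grasp; the last joint's range is limited). The gripper opens to 85 mm and grips with 20 to 120 N. Pads are 22 mm wide; open, the fingers measure 114 mm over their backs; the gripper's body (76 mm by 85 mm) begins 54 mm behind the grasp point. The pads swing forward as they close: fully open they stand 13 mm farther back than shut.
Start: joints at [1.24, 0.494, 1.345, -0, 1.302, -0.096], TCP at [0.145, 0.608, 0.231] pointing down, gripper open.
Joint ranges: [-2.91, 2.91], [-0.82, 2.16], [0.22, 2.67], [-1.22, 4.37], [0.12, 2.79], [-3.08, 3.08]. Speed limits (rad/s): [1.89, 1.89, 2.57, 3.01, 3.01, 3.01].

### API

Orientations are given as a rotation vector (axis times angle).
In Python, from workcell import ctrl gives the robot as it stands.
- The arm moves only by the tool play_rows, never from a script. Its arguments are lists of equal length, an entry for each row: "turn": the turn, a rotation vector about the tool's x, y, z in degrees, a list of three; "xyz": the shift along the tool's x, y, z in cm, a list of three; "jaw": the finger opening in cm, from 0 to 8.54. A call has 1 to 12 rows; each row shifts and turns the commanded pose from where the row before left it, along the tool's axes as they then stand; what a row does not reach is not made up. A row lasts 1/10 s, in which the tool goes at most 50 mm and 8.59 degrees, less where a joint would pass 70% of its speed; a pose out of reach is approached as far as the arm can. A call is refused whole if a number of a shift passes 5 or a number of a turn 8.59, either way. A call with a gripper value outside its range is refused whole. The fingers move at their own pace and stop on an object; "squeeze" is the grip in N (left out, the last holds). Time passes only in rows, so rows that do not move let the fingers close. It gives the time, the measured TCP pose, the force and the opening at its end, in the units of the state.
- ctrl.get_state(): the state, without advancing time (a new reading comes with each control period).
- ctrl.snapshot(name): name is "scene" or "side" or "wrist"; returns the picture (384x512x3 uint8, red, green, blue); there is no depth.
- ctrl.camera_params(name): a dict with "fx", "fy", "cx", "cy" (pixels), "rvec" (rotation vector, rad) and "tvec" (3), from world to camera coordinates, as OpenCV has them; the wrist camera has in their place "tool_from_camera" (4x4, takes a point from camera to tool coordinates, whose origin is the TCP and whose axes are the tool frame's). Camera axes: x right, y down, z forward; pixel columns grow to the right and rows downward; lengths in m; the calibration is good to about 2 mm. A picture is of the moment at which its call begins: read the wrist's pose just before it. camera_params takes no time and is no camera call.
- ctrl.sign_off(): hands the job in, once; it reports no verdict.
The state is a dict: "time_s": time; "q": joint angles; "qd": joint speeds; "effort": joint torques, N m; "position": TCP position; "eef_rot": TCP orientation; "contact_force": force on the tool from outside, world axes, zero at the start; "wrist_torque": the same for the moment, N m; "gripper_width": finger opening in m.
Only numpy, scipy, OpenCV 4.12 (cv2) and the standard library are available. Lean on these libraries where they do the work, as an engineer would, in place of code of your own. Each camera call takes 0.05 s, during which the arm holds its last target.

## Working session

There is one attempt and no reset: what is moved stays moved. The work goes in short steps, Python scripts to look and compute and a tool call to move; the robot and the scene stay as the last step left them, time stands still between calls to the robot, and variables do not carry over. Pictures are saved under pics/ and viewed, and the job is handed in when it is done.

Besides the shell and the picture viewer there is one more tool, called after "Call:" as name(argument=value, ...) on one line, values as JSON. play_rows: Moves the arm, as the interface text tells. Its arguments: {"type":"object","properties":{"turn":{"type":"array","items":{"type":"array","items":{"type":"number"}}},"xyz":{"type":"array","items":{"type":"array","items":{"type":"number"}}},"jaw":{"type":"array","items":{"type":"number"}},"squeeze":{"type":"number"}},"required":["turn","xyz","jaw"]}

```bash
mkdir -p pics; ls; python3 - <<'E'
from workcell import ctrl
import cv2
s=ctrl.get_state()
for k,v in s.items(): print(k,v)
for n in ["scene","side","wrist"]:
    im=ctrl.snapshot(n); cv2.imwrite(f"pics/{n}0.png",cv2.cvtColor(im,cv2.COLOR_RGB2BGR)); print(n,ctrl.camera_params(n))
E
```

```text
pics
time_s 0.0
q [ 1.24050806e+00  4.94184680e-01  1.34613737e+00 -2.03418831e-05
  1.30250259e+00 -9.55214107e-02]
qd [ 0.0005875   0.00069841  0.00018707  0.00082355 -0.00079627  0.00059282]
effort [ 1.37183608e-03 -8.82153010e+01 -3.83873785e+01 -2.61594723e-04
  1.00258878e-02 -6.44363445e-05]
position [0.14528261 0.60750478 0.23069721]
eef_rot [ 2.46577408e+00  1.94557535e+00 -1.60960840e-03]
contact_force [-0.37920522 -0.19953116 -0.2677727 ]
wrist_torque [ 0.03676788 -0.00141141  0.00654107]
gripper_width 0.08507934615028125
scene {'fx': 468.21126955783626, 'fy': 468.21126955783626, 'cx': 256.90186178214566, 'cy': 202.1093351854749, 'rvec': array([ 1.1772779 ,  2.50162634, -0.78550531]), 'tvec': array([ 0.37181623, -0.3020688 ,  1.53197398])}
side {'fx': 457.0869604037456, 'fy': 457.0869604037456, 'cx': 259.59126255258224, 'cy': 188.55797253875662, 'rvec': array([ 2.19264004, -0.2504797 ,  0.09653173]), 'tvec': array([-0.54621018,  0.1824324 ,  1.25006207])}
wrist {'fx': 287.82608705887185, 'fy': 287.82608705887185, 'cx': 253.20287126640227, 'cy': 192.16940957846506, 'tool_from_camera': array([[ 9.99999556e-01,  8.99921207e-04, -2.79197908e-04,
        -7.44531433e-04],
       [-7.92953951e-04,  9.63826555e-01,  2.66529068e-01,
        -6.68777142e-02],
       [ 5.08953518e-04, -2.66528728e-01,  9.63826840e-01,
        -1.42246578e-01],
       [ 0.00000000e+00,  0.00000000e+00,  0.00000000e+00,
         1.00000000e+00]])}
```

View pics/scene0.png

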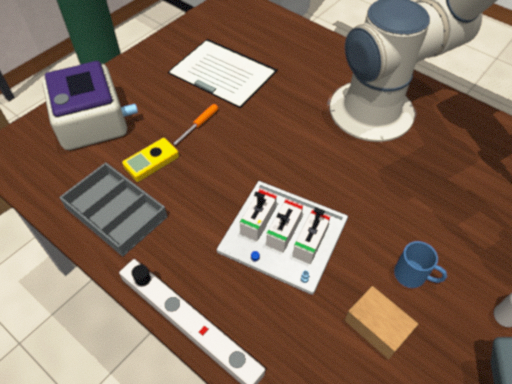

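View pics/side0.png

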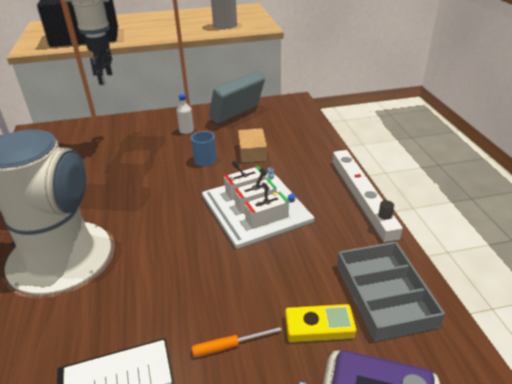

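View pics/wrist0.png

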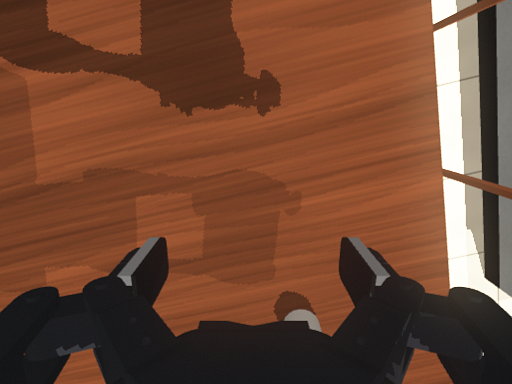

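The scene view shows the unit at around (283,235), with three modules. The red ends point towards the robot and the green ends away. I'll zoom in on it.

```bash
python3 - <<'E'
import cv2
a=cv2.imread("pics/scene0.png")[175:295,210:355]; cv2.imwrite("pics/sc_z.png",cv2.resize(a,None,fx=5,fy=5,interpolation=cv2.INTER_CUBIC)[:600,:800])
a=cv2.imread("pics/side0.png")[150:250,195:320]; cv2.imwrite("pics/si_z.png",cv2.resize(a,None,fx=6,fy=6,interpolation=cv2.INTER_CUBIC))
E
```

```text
(no output)
```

View pics/sc_z.png

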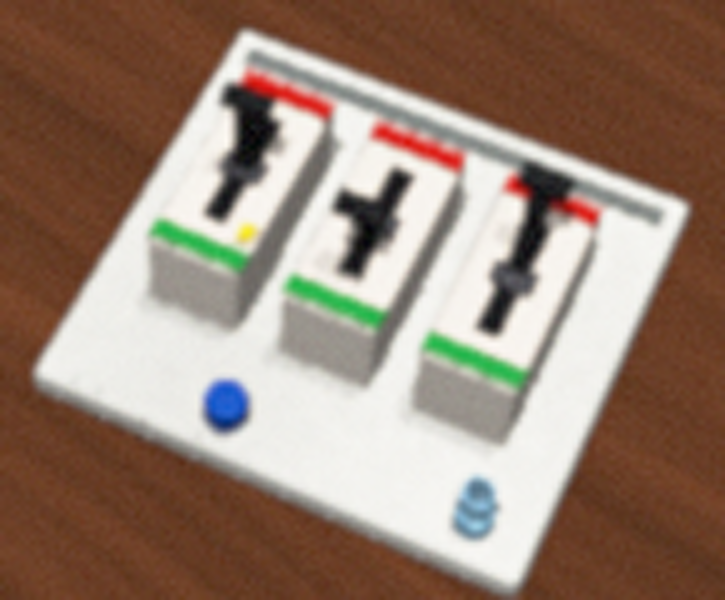

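View pics/si_z.png

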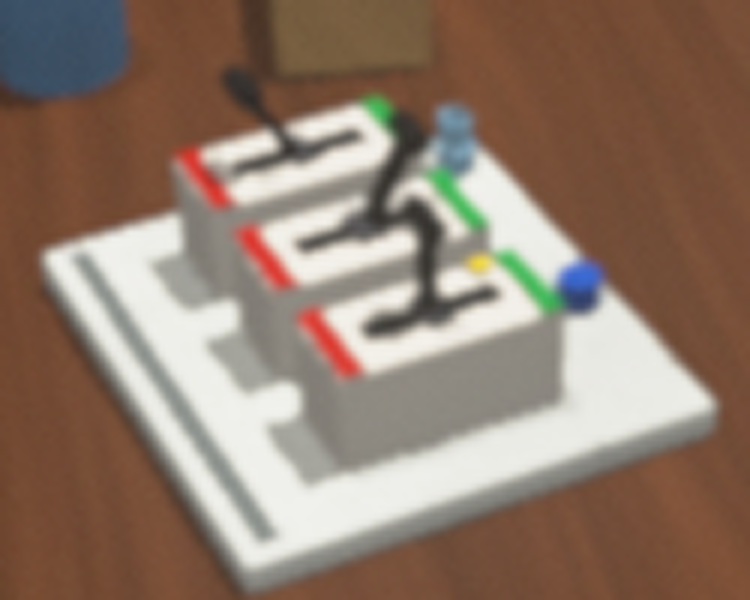

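The tripped module is the rightmost one, at low world y. It has the yellow tab at scene zoom (247,232), which is about px (259,221). The middle toggle is ON and the far-left one is OFF. Next I'll measure the red and green strips on the roof plane (z=0.08).

```bash
cat > h.py <<'E'
import numpy as np, cv2
from workcell import ctrl
from scipy.spatial.transform import Rotation as R
def ray(n,uv):
    p=ctrl.camera_params(n)
    K=np.array([[p['fx'],0,p['cx']],[0,p['fy'],p['cy']],[0,0,1]])
    d=np.linalg.inv(K)@np.array([uv[0],uv[1],1.])
    if 'rvec' in p:
        Rm=cv2.Rodrigues(p['rvec'])[0]; return -Rm.T@p['tvec'], Rm.T@d
    s=ctrl.get_state(); T=p['tool_from_camera']; Rt=R.from_rotvec(s['eef_rot']).as_matrix()
    return Rt@T[:3,3]+s['position'], Rt@T[:3,:3]@d
def plane(n,uv,z):
    o,d=ray(n,uv); return o+d*(z-o[2])/d[2]
def tri(n1,uv1,n2,uv2):
    o1,d1=ray(n1,uv1);o2,d2=ray(n2,uv2)
    A=np.stack([d1,-d2],1); t=np.linalg.lstsq(A,o2-o1,rcond=None)[0]
    a=o1+d1*t[0];b=o2+d2*t[1]; return (a+b)/2,np.linalg.norm(a-b)
def blobs(im,lo,hi,amin=4,roi=None):
    hsv=cv2.cvtColor(im,cv2.COLOR_RGB2HSV); m=cv2.inRange(hsv,lo,hi)
    if roi: mm=np.zeros_like(m); mm[roi[1]:roi[3],roi[0]:roi[2]]=1; m=m*mm
    n,l,st,c=cv2.connectedComponentsWithStats(m)
    return [(c[i].round(2),st[i][4]) for i in range(1,n) if st[i][4]>=amin]
def load(f): return cv2.cvtColor(cv2.imread(f),cv2.COLOR_BGR2RGB)
E
python3 - <<'E'
from h import *
for n,roi in (("scene",(215,175,355,295)),("side",(195,150,320,250))):
    im=load(f"pics/{n}0.png")
    for nm,lo,hi in (("red",(0,170,120),(5,255,255)),("red2",(172,150,120),(180,255,255)),("green",(50,120,80),(75,255,255)),("yel",(22,120,150),(33,255,255)),("blue",(105,150,80),(125,255,255))):
        for c,a in blobs(im,lo,hi,3,roi): print(n,nm,c,a,plane(n,c,0.08).round(4))
# knob of tripped toggle
print(plane("scene",(210+250/5,175+92/5),0.135), tri("scene",(210+250/5,175+97/5),"side",(195+415/6,150+212/6)))
E
```

```text
scene red [266.32 193.5 ] 40 [ 0.5302 -0.0145  0.08  ]
scene red [293.18 203.85] 34 [0.5115 0.0599 0.08  ]
scene red [313.29 212.  ] 7 [0.4988 0.1148 0.08  ]
scene red [325.14 216.5 ] 14 [0.4908 0.1461 0.08  ]
scene green [249.61 223.63] 49 [0.6304 0.012  0.08  ]
scene green [276.81 235.  ] 53 [0.6129 0.0852 0.08  ]
scene green [304.5  246.55] 56 [0.5956 0.1574 0.08  ]
scene yel [259. 221.] 7 [0.6092 0.0252 0.08  ]
scene blue [254.76 255.42] 50 [0.692  0.0797 0.08  ]
side red [228.26 178.68] 19 [0.4931 0.1334 0.08  ]
side red [238.53 192.27] 15 [0.5112 0.058  0.08  ]
side red [249.61 207.  ] 18 [ 0.5289 -0.0171  0.08  ]
side green [258.   167.67] 9 [0.5934 0.1698 0.08  ]
side green [270.38 182.31] 16 [0.6126 0.0838 0.08  ]
side green [283.58 197.  ] 19 [0.6324 0.0043 0.08  ]
side yel [274.  193.5] 6 [0.6098 0.0271 0.08  ]
side blue [291.12 196.41] 17 [0.654  0.0018 0.08  ]
[ 0.57234159 -0.00270701  0.135     ] (array([ 0.57498608, -0.0007764 ,  0.13508966]), np.float64(0.00040065606172240924))
```

The geometry agrees between the two views:
- Module yaw is about 0.237 rad and the hinge is near (0.580, -0.002).
- The bar triangulates to z=0.135, which fits, with x' of about -5 mm, so it is near upright.
- The tab lies where it should.

I'll move up and over the unit while shutting the jaws.

Call:
play_rows(turn=[[0, 0, 0], [0, 0, 0], [0, 0, 0], [0, 0, 0], [0, 0, 0], [0, 0, 0], [0, 0, 0], [0, 0, 0], [0, 0, 0], [0, 0, 0], [0, 0, 0], [0, 0, 0]], xyz=[[-1, 1, -2.5], [-2.5, 2.7, -2.5], [-3.3, 3.65, -0.5], [-3.3, 3.65, -0.5], [-3.3, 3.65, -0.5], [-3.3, 3.65, -0.5], [-3.3, 3.65, -0.5], [-3.3, 3.65, 0], [-3.3, 3.65, 0], [-3.3, 3.65, 0], [-3.3, 3.65, 0], [-3.3, 3.65, 0]], jaw=[0, 0, 0, 0, 0, 0, 0, 0, 0, 0, 0, 0], squeeze=60)

```text
time_s: 1.35
position: [0.4521, 0.1574, 0.3063]
eef_rot: [-2.466, -1.946, -0.0]
contact_force: [0.8, 0.7, 0.7]
gripper_width: -0.0001
```

Call:
play_rows(turn=[[0, 0, 0], [0, 0, 0], [0, 0, 0], [0, 0, 0], [0, 0, -6.75], [0, 0, -6.75], [0, 0, -6.75], [0, 0, -6.75], [0, 0, 0], [0, 0, 0]], xyz=[[-4.3, 1.85, 0], [-4.3, 1.85, 0], [-4.3, 1.85, 0], [-4.3, 1.85, 0], [0, 0, 0], [0, 0, 0], [0, 0, 0], [0, 0, 0], [0, 0, 0], [0, 0, 0]], jaw=[0, 0, 0, 0, 0, 0, 0, 0, 0, 0])

```text
time_s: 2.35
position: [0.4833, -0.0251, 0.3062]
eef_rot: [-1.948, -2.464, 0.0]
contact_force: [-0.6, -0.4, 0.3]
gripper_width: 0.0
```

```bash
python3 - <<'E'
from h import *
s=ctrl.get_state(); print(s['time_s'],s['position'],s['eef_rot'],s['contact_force'],s['q'].round(3) if hasattr(s['q'],'round') else s['q'])
im=ctrl.snapshot("wrist"); cv2.imwrite("pics/w1.png",cv2.cvtColor(im,cv2.COLOR_RGB2BGR))
for nm,lo,hi in (("red",(0,150,100),(6,255,255)),("red2",(172,150,100),(180,255,255)),("green",(50,120,60),(80,255,255)),("yel",(22,120,130),(33,255,255))):
    for c,a in blobs(im,lo,hi,15): print(nm,c,a,plane("wrist",c,0.08).round(4))
E
```

```text
2.35 [ 0.48329716 -0.02510089  0.30618061] [-1.94816564e+00 -2.46427733e+00  2.02973764e-04] [-0.56076761 -0.42308345  0.3372114 ] [-0.175  0.22   1.567  0.     1.355 -1.979]
red [252.68 201.49] 301 [ 0.5299 -0.0157  0.08  ]
red [308.56 201.49] 305 [0.5125 0.0571 0.08  ]
red [364.63 201.48] 306 [0.4951 0.1302 0.08  ]
green [297.71 269.67] 45 [0.6145 0.0708 0.08  ]
green [358.65 270.63] 215 [0.5957 0.1563 0.08  ]
yel [ 18.35 181.23] 2318 [ 0.5742 -0.3218  0.08  ]
```

View pics/w1.png

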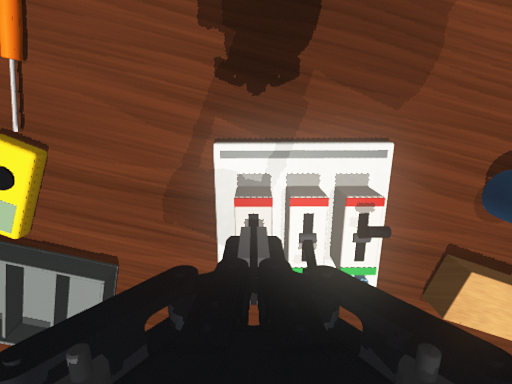

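The wrist view shows the red strips at row 201, level in the image, so the tool yaw matches the module (about 0.233). The tripped module's strip is at (253,201). The fingers hide its toggle from here. I'll go to the green side of the bar and down to just above working height.

Call:
play_rows(turn=[[0, 0, 0], [0, 0, 0], [0, 0, 0], [0, 0, 0], [0, 0, 0], [0, 0, 0], [0, 0, 0], [0, 0, 0], [0, 0, 0], [0, 0, 0]], xyz=[[0, 3, 0], [0, 4, 0], [0, 4, 0], [0, 2, 2], [0, 0, 4], [0, 0, 4], [0, 0, 3.5], [0, 0, 2], [0, 0, 0.5], [0, 0, 0]], jaw=[0, 0, 0, 0, 0, 0, 0, 0, 0, 0])

```text
time_s: 3.4
position: [0.6097, 0.0053, 0.1461]
eef_rot: [-1.945, -2.466, 0.001]
contact_force: [0.4, -0.1, 0.1]
gripper_width: -0.0001
```

```bash
cat > look.py <<'E'
import sys
from h import *
k=sys.argv[1]
s=ctrl.get_state(); print(round(s['time_s'],2),s['position'].round(4),s['contact_force'].round(2))
for n,(x0,y0,x1,y1),f in (("scene",(225,165,345,265),5),("side",(200,130,320,230),5)):
    im=ctrl.snapshot(n); cv2.imwrite(f"pics/{n}{k}.png",cv2.cvtColor(im,cv2.COLOR_RGB2BGR))
    a=cv2.resize(im[y0:y1,x0:x1],None,fx=f,fy=f,interpolation=cv2.INTER_CUBIC); cv2.imwrite(f"pics/z_{n}{k}.png",cv2.cvtColor(a,cv2.COLOR_RGB2BGR))
    print(n,"yel",blobs(im,(22,100,130),(33,255,255),2,(x0,y0,x1,y1)))
E
python3 look.py 2
```

```text
3.4 [0.6097 0.0053 0.1461] [ 0.36 -0.12  0.11]
scene yel [(array([258.88, 220.88]), np.int32(8))]
side yel [(array([274.56, 193.33]), np.int32(9))]
```

View pics/z_scene2.png

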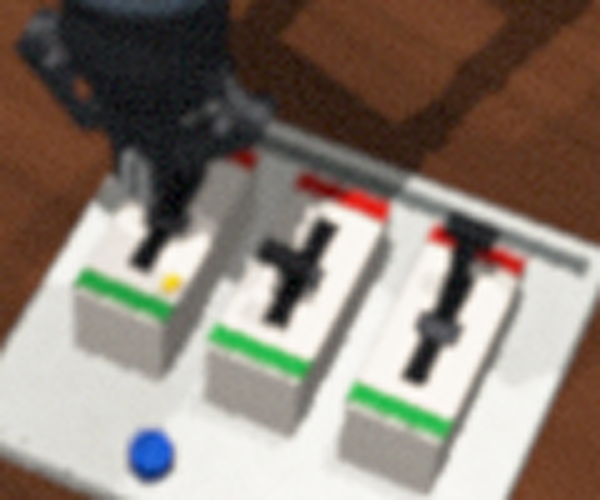

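View pics/z_side2.png

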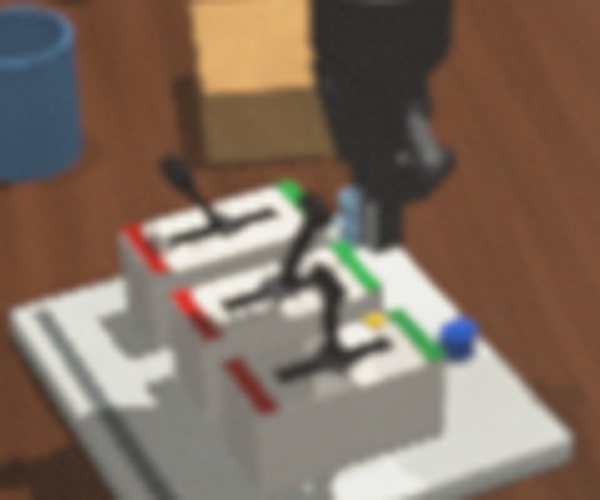

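The fingertips hang on the green side of the tripped toggle's bar (side zoom: tips near (380,240), bar near (325,272)). The tab is at scene (258.9,220.9), which is the baseline. I'll descend and approach the bar slowly.

Call:
play_rows(turn=[[0, 0, 0], [0, 0, 0], [0, 0, 0], [0, 0, 0], [0, 0, 0], [0, 0, 0], [0, 0, 0], [0, 0, 0], [0, 0, 0]], xyz=[[0, 0, 0.9], [0, 0, 0.9], [0, -0.3, 0], [0, -0.4, 0], [0, -0.2, 0], [0, -0.15, 0], [0, -0.15, 0], [0, -0.15, 0], [0, 0, 0]], jaw=[0, 0, 0, 0, 0, 0, 0, 0, 0])

```text
time_s: 4.4
position: [0.5966, 0.0021, 0.1284]
eef_rot: [1.944, 2.468, 0.0]
contact_force: [-0.6, 0.2, -0.7]
gripper_width: 0.0003
```

Call:
play_rows(turn=[[0, 0, 0], [0, 0, 0], [0, 0, 0], [0, 0, 0]], xyz=[[0, -0.15, 0], [0, -0.15, 0], [0, -0.15, 0], [0, 0, 0]], jaw=[0, 0, 0, 0])

```text
time_s: 4.8
position: [0.5924, 0.0011, 0.1284]
eef_rot: [1.944, 2.468, 0.0]
contact_force: [1.2, 0.4, 0.7]
gripper_width: 0.0002
```

Call:
play_rows(turn=[[0, 0, 0], [0, 0, 0], [0, 0, 0], [0, 0, 0]], xyz=[[0, -0.15, 0], [0, -0.15, 0], [0, -0.15, 0], [0, 0, 0]], jaw=[0, 0, 0, 0])

```text
time_s: 5.2
position: [0.5877, -0.0, 0.1283]
eef_rot: [-1.944, -2.468, 0.0]
contact_force: [1.2, -0.3, 1.1]
gripper_width: -0.0003
```

```bash
python3 look.py 3
```

```text
5.2 [ 0.5877 -0.      0.1283] [ 1.22 -0.31  1.07]
scene yel [(array([258.88, 220.88]), np.int32(8))]
side yel [(array([274.56, 193.33]), np.int32(9))]
```

View pics/z_side3.png

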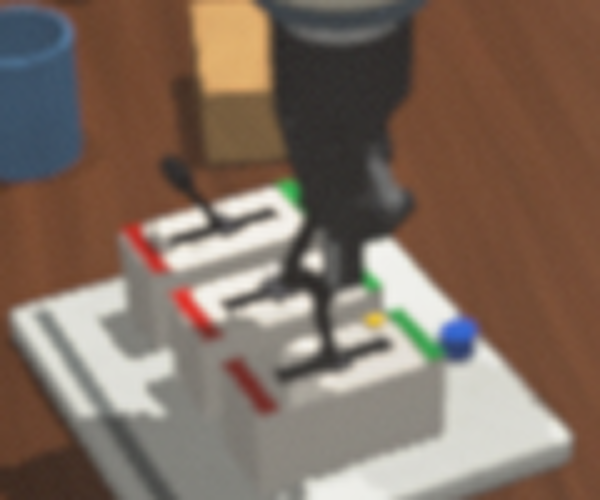

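The bar is being pushed: about 1.2 N, bar x' of about -10 mm, tab not moved. From here I'll follow the arc about the hinge, tilting with the toggle.

Call:
play_rows(turn=[[-2.29, 0, 0], [-2.29, 0, 0], [-2.29, 0, 0], [0, 0, 0]], xyz=[[0, -0.21, -0.03], [0, -0.21, -0.03], [0, -0.21, -0.03], [0, 0, 0]], jaw=[0, 0, 0, 0])

```text
time_s: 5.7
position: [0.5811, -0.0016, 0.1289]
eef_rot: [1.896, 2.406, 0.145]
contact_force: [3.4, 0.4, -3.0]
gripper_width: -0.0
```

```bash
cat > st.py <<'E'
from h import *
H=np.array([.5803,-.0025,.075]); ex=np.array([.973,.2314,0])
s=ctrl.get_state(); Rt=R.from_rotvec(s['eef_rot']).as_matrix(); f=s['contact_force']
d=s['position']-H; x,z=d@ex,d[2]
n=Rt[:,1]; 
print("t",round(s['time_s'],2),"x',y',z mm",(1e3*np.array([x,d@[-.2314,.973,0],z])).round(1),"tilt",round(np.arctan2(-Rt[:,2]@ex,-Rt[2,2]),3),"F tool",(Rt.T@f).round(2),"torque",np.round(s['wrist_torque'],2))
t=Rt.T@-d; print("hinge in tool mm",(1e3*t).round(1))
# bar centre: TCP face 11mm toward -y, bar radius 7 => perpendicular line
lo=t[1]+.018
print("theta est",round(np.arctan2(-Rt[:,2]@ex,-Rt[2,2])+np.arcsin(-(0.018 - -t[1])/.06)if True else 0,3))
E
python3 st.py
```

```text
t 5.7 x',y',z mm [ 1.   0.7 53.9] tilt -0.12 F tool [-0.42  2.98  3.37] torque [ 0.12 -0.64 -0.01]
hinge in tool mm [-0.7 -7.5 53.4]
theta est -0.296
```

Call:
play_rows(turn=[[0, 0, 0], [0, 0, 0]], xyz=[[0, 0, 0], [0, 0, 0]], jaw=[0, 0])

```text
time_s: 5.9
position: [0.5819, -0.0014, 0.1289]
eef_rot: [1.896, 2.408, 0.143]
contact_force: [0.5, 0.6, 0.6]
gripper_width: -0.0002
```

```bash
python3 st.py
```

```text
t 5.9 x',y',z mm [ 1.8  0.7 53.9] tilt -0.119 F tool [ 0.48  0.7  -0.5 ] torque [-0.04 -0.09  0.03]
hinge in tool mm [-0.7 -8.2 53.3]
theta est -0.283
```

Call:
play_rows(turn=[[-1.15, 0, 0], [-1.15, 0, 0], [-1.15, 0, 0], [0, 0, 0], [0, 0, 0]], xyz=[[0, -0.11, -0.02], [0, -0.11, -0.02], [0, -0.11, -0.02], [0, 0, 0], [0, 0, 0]], jaw=[0, 0, 0, 0, 0])

```text
time_s: 6.4
position: [0.5789, -0.0022, 0.1291]
eef_rot: [1.87, 2.374, 0.216]
contact_force: [5.3, 1.3, -2.6]
gripper_width: 0.0
```

```bash
python3 st.py; python3 look.py 4
```

```text
t 6.4 x',y',z mm [-1.3  0.6 54.1] tilt -0.181 F tool [-0.    4.91  3.58] torque [ 0.22 -0.6  -0.03]
hinge in tool mm [-0.6 -8.5 53.5]
theta est -0.34
6.4 [ 0.5789 -0.0022  0.1291] [ 5.33  1.28 -2.64]
scene yel [(array([259. , 220.5]), np.int32(10))]
side yel [(array([274.33, 193.11]), np.int32(9))]
```

View pics/z_side4.png

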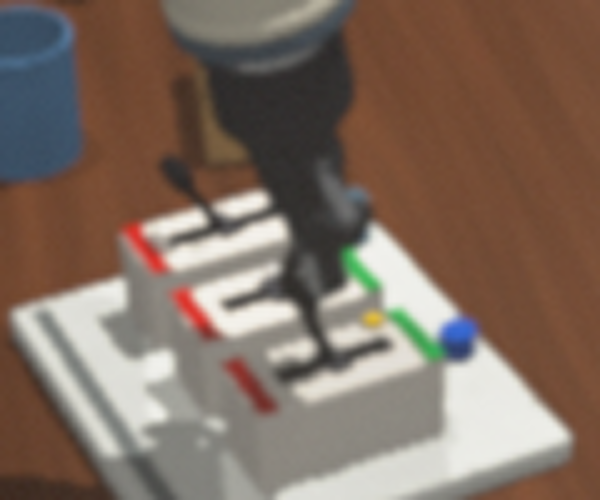

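Latch contact: 4.9 N normal, and the tab has just begun to move (259,220.5). There is also a drag of about 3.6 N along the fingers, which I'll relieve by not lifting on the next steps.

Call:
play_rows(turn=[[-0.57, 0, 0], [-0.57, 0, 0], [-0.57, 0, 0], [0, 0, 0]], xyz=[[0, -0.05, 0.02], [0, -0.05, 0.02], [0, -0.05, 0.02], [0, 0, 0]], jaw=[0, 0, 0, 0])

```text
time_s: 6.9
position: [0.5774, -0.0026, 0.1286]
eef_rot: [1.856, 2.357, 0.25]
contact_force: [5.6, 1.8, 5.0]
gripper_width: 0.0003
```

```bash
python3 st.py
```

```text
t 6.9 x',y',z mm [-2.8  0.5 53.6] tilt -0.212 F tool [ 0.47  6.81 -3.64] torque [ 0.26 -0.7   0.01]
hinge in tool mm [-0.5 -8.5 53. ]
theta est -0.371
```

Call:
play_rows(turn=[[-0.57, 0, 0], [-0.57, 0, 0], [-0.57, 0, 0], [0, 0, 0]], xyz=[[0, -0.05, -0.02], [0, -0.05, -0.02], [0, -0.05, -0.01], [0, 0, 0]], jaw=[0, 0, 0, 0])

```text
time_s: 7.3
position: [0.5759, -0.003, 0.1286]
eef_rot: [1.843, 2.34, 0.284]
contact_force: [5.1, 1.8, 1.3]
gripper_width: 0.0
```

```bash
python3 st.py
```

```text
t 7.3 x',y',z mm [-4.4  0.5 53.6] tilt -0.242 F tool [ 0.5   5.57 -0.  ] torque [ 0.25 -0.83  0.01]
hinge in tool mm [-0.5 -8.5 53.1]
theta est -0.4
```

The friction is relieved and the normal force is 5.6 N. I'll continue neutrally.

Call:
play_rows(turn=[[-0.57, 0, 0], [-0.57, 0, 0], [-0.57, 0, 0], [0, 0, 0]], xyz=[[0, -0.053, -0.01], [0, -0.053, -0.01], [0, -0.053, -0.005], [0, 0, 0]], jaw=[0, 0, 0, 0])

```text
time_s: 7.7
position: [0.5744, -0.0034, 0.1285]
eef_rot: [1.83, 2.322, 0.317]
contact_force: [6.5, 1.8, 1.0]
gripper_width: -0.0001
```

```bash
python3 st.py
```

```text
t 7.7 x',y',z mm [-6.   0.5 53.5] tilt -0.272 F tool [0.23 6.73 0.8 ] torque [ 0.32 -0.93  0.03]
hinge in tool mm [-0.5 -8.6 53.1]
theta est -0.429
```

Call:
play_rows(turn=[[-0.57, 0, 0], [-0.57, 0, 0], [-0.57, 0, 0], [0, 0, 0]], xyz=[[0, -0.053, -0.008], [0, -0.053, -0.008], [0, -0.053, -0.005], [0, 0, 0]], jaw=[0, 0, 0, 0])

```text
time_s: 8.1
position: [0.5729, -0.0038, 0.1283]
eef_rot: [1.816, 2.305, 0.35]
contact_force: [7.0, 3.1, 2.0]
gripper_width: -0.0001
```

```bash
python3 st.py; python3 look.py 5
```

```text
t 8.1 x',y',z mm [-7.5  0.4 53.3] tilt -0.302 F tool [1.42 7.81 0.32] torque [ 0.36 -1.01  0.02]
hinge in tool mm [-0.4 -8.7 53.1]
theta est -0.457
8.1 [ 0.5729 -0.0038  0.1283] [7.01 3.14 2.02]
scene yel [(array([259.25, 220.08]), np.int32(12))]
side yel [(array([273.8, 193. ]), np.int32(10))]
```

Call:
play_rows(turn=[[-0.57, 0, 0], [-0.57, 0, 0], [-0.57, 0, 0], [0, 0, 0]], xyz=[[0, -0.053, -0.009], [0, -0.053, -0.009], [0, -0.053, -0.009], [0, 0, 0]], jaw=[0, 0, 0, 0])

```text
time_s: 8.6
position: [0.5714, -0.0042, 0.1281]
eef_rot: [1.802, 2.287, 0.382]
contact_force: [7.7, 2.4, 1.4]
gripper_width: 0.0003
```

```bash
python3 st.py
```

```text
t 8.6 x',y',z mm [-9.   0.4 53.1] tilt -0.331 F tool [0.54 8.06 1.33] torque [ 0.37 -1.07  0.06]
hinge in tool mm [-0.4 -8.8 53.1]
theta est -0.486
```

Call:
play_rows(turn=[[-0.57, 0, 0], [-0.57, 0, 0], [-0.57, 0, 0], [0, 0, 0]], xyz=[[0, -0.05, -0.009], [0, -0.05, -0.009], [0, -0.05, -0.009], [0, 0, 0]], jaw=[0, 0, 0, 0])

```text
time_s: 9.0
position: [0.57, -0.0046, 0.1279]
eef_rot: [1.788, 2.269, 0.414]
contact_force: [7.8, 2.8, 1.2]
gripper_width: 0.0004
```

```bash
python3 st.py
```

```text
t 9.0 x',y',z mm [-10.5   0.4  52.9] tilt -0.361 F tool [0.95 8.12 1.74] torque [ 0.46 -1.1   0.03]
hinge in tool mm [-0.4 -8.8 53.2]
theta est -0.514
```

Call:
play_rows(turn=[[-0.57, 0, 0], [-0.57, 0, 0], [0, 0, 0]], xyz=[[0, -0.053, -0.004], [0, -0.053, -0.004], [0, 0, 0]], jaw=[0, 0, 0])

```text
time_s: 9.3
position: [0.5691, -0.0048, 0.1276]
eef_rot: [1.778, 2.257, 0.435]
contact_force: [8.3, 3.0, 2.0]
gripper_width: -0.0001
```

```bash
python3 st.py
```

```text
t 9.3 x',y',z mm [-11.4   0.3  52.6] tilt -0.381 F tool [0.95 8.83 1.4 ] torque [ 0.49 -1.11  0.03]
hinge in tool mm [-0.3 -9.  53.1]
theta est -0.532
```

Call:
play_rows(turn=[[-0.57, 0, 0], [-0.57, 0, 0], [0, 0, 0]], xyz=[[0, -0.053, -0.004], [0, -0.053, -0.004], [0, 0, 0]], jaw=[0, 0, 0])

```text
time_s: 9.6
position: [0.5682, -0.0051, 0.1274]
eef_rot: [1.769, 2.244, 0.456]
contact_force: [8.3, 4.2, 3.6]
gripper_width: -0.0002
```

```bash
python3 st.py; python3 look.py 6
```

```text
t 9.6 x',y',z mm [-12.4   0.3  52.4] tilt -0.401 F tool [2.1 9.7 0.2] torque [ 0.53 -1.22  0.09]
hinge in tool mm [-0.3 -9.1 53.1]
theta est -0.551
9.6 [ 0.5682 -0.0051  0.1274] [8.27 4.16 3.6 ]
scene yel [(array([259.36, 219.64]), np.int32(14))]
side yel [(array([273.21, 192.64]), np.int32(14))]
```

View pics/z_side6.png

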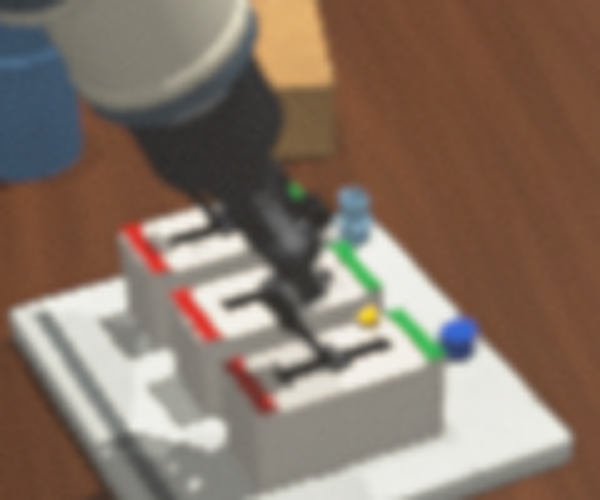

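The tab has moved about 4–5 mm (side px 274.6→273.2). The bar is well over to the red side and the force is 9.7 N. I'll make smaller steps from here.

Call:
play_rows(turn=[[-0.57, 0, 0], [-0.57, 0, 0], [0, 0, 0]], xyz=[[0, -0.053, -0.008], [0, -0.053, -0.008], [0, 0, 0]], jaw=[0, 0, 0])

```text
time_s: 10.0
position: [0.5675, -0.0054, 0.1274]
eef_rot: [1.759, 2.231, 0.477]
contact_force: [10.4, 5.2, 3.4]
gripper_width: -0.0002
```

```bash
python3 st.py
```

```text
t 10.0 x',y',z mm [-13.1   0.1  52.4] tilt -0.422 F tool [ 2.64 11.73  1.51] torque [ 0.81 -1.6   0.13]
hinge in tool mm [-0.1 -9.5 53.1]
theta est -0.564
```

Call:
play_rows(turn=[[0, 0, 0]], xyz=[[0, 0, 0]], jaw=[0])

```text
time_s: 10.1
position: [0.5677, -0.0054, 0.1274]
eef_rot: [1.758, 2.232, 0.476]
contact_force: [9.4, 4.7, 3.1]
gripper_width: -0.0005
```

```bash
python3 st.py
```

```text
t 10.1 x',y',z mm [-12.9   0.1  52.4] tilt -0.422 F tool [ 2.35 10.62  1.41] torque [ 0.71 -1.47  0.09]
hinge in tool mm [-0.1 -9.6 53.1]
theta est -0.561
```

Call:
play_rows(turn=[[0, 0, 0]], xyz=[[0, 0, 0]], jaw=[0])

```text
time_s: 10.2
position: [0.5677, -0.0053, 0.1274]
eef_rot: [1.758, 2.232, 0.476]
contact_force: [8.8, 4.6, 4.2]
gripper_width: -0.0003
```

```bash
python3 st.py
```

```text
t 10.2 x',y',z mm [-12.9   0.1  52.4] tilt -0.422 F tool [ 2.37 10.52  0.09] torque [ 0.74 -1.48  0.12]
hinge in tool mm [-0.1 -9.7 53.1]
theta est -0.561
```

Held steady at 10.5 N, with the position lagging the command, so this is the stop. I'll add force in small steps.

Call:
play_rows(turn=[[-0.3, 0, 0], [0, 0, 0], [0, 0, 0]], xyz=[[0.01, -0.05, -0.004], [0, 0, 0], [0, 0, 0]], jaw=[0, 0, 0])

```text
time_s: 10.5
position: [0.5674, -0.0054, 0.1274]
eef_rot: [1.756, 2.228, 0.482]
contact_force: [10.8, 4.9, 3.8]
gripper_width: -0.0006
```

```bash
python3 st.py
```

```text
t 10.5 x',y',z mm [-13.2   0.1  52.4] tilt -0.427 F tool [ 2.25 12.14  1.36] torque [ 0.8  -1.68  0.23]
hinge in tool mm [-0.1 -9.6 53.1]
theta est -0.567
```

Call:
play_rows(turn=[[-0.3, 0, 0], [0, 0, 0], [0, 0, 0], [0, 0, 0]], xyz=[[0.01, -0.05, -0.004], [0, 0, 0], [0, 0, 0], [0, 0, 0]], jaw=[0, 0, 0, 0])

```text
time_s: 10.9
position: [0.5671, -0.0055, 0.1273]
eef_rot: [1.753, 2.225, 0.487]
contact_force: [11.8, 5.7, 4.0]
gripper_width: -0.0001
```

```bash
python3 st.py; python3 look.py 7
```

```text
t 10.9 x',y',z mm [-13.5   0.2  52.3] tilt -0.433 F tool [ 2.81 13.3   1.69] torque [ 0.87 -1.75  0.17]
hinge in tool mm [-0.1 -9.7 53.1]
theta est -0.572
10.9 [ 0.5671 -0.0055  0.1273] [11.77  5.73  4.03]
scene yel [(array([259.31, 219.54]), np.int32(13))]
side yel [(array([273.21, 192.64]), np.int32(14))]
```

Call:
play_rows(turn=[[-0.2, 0, 0], [0, 0, 0], [0, 0, 0], [0, 0, 0], [0, 0, 0], [0, 0, 0], [0, 0, 0], [0, 0, 0]], xyz=[[0.02, -0.03, -0.004], [0, 0, 0], [0, 0, 0], [0, 0, 0], [0, 0, 0], [0, 0, 0], [0, 0, 0], [0, 0, 0]], jaw=[0, 0, 0, 0, 0, 0, 0, 0])

```text
time_s: 11.8
position: [0.567, -0.0054, 0.1273]
eef_rot: [1.751, 2.222, 0.491]
contact_force: [12.2, 4.6, 4.4]
gripper_width: 0.0002
```

```bash
python3 st.py; python3 look.py 8; python3 - <<'E'
from h import *
a,_=tri("scene",(258.88,220.88),"side",(274.56,193.33))
for k in (6,8):
    c=[]
    for n,roi in (("scene",(225,165,345,265)),("side",(200,130,320,230))):
        im=load(f"pics/{n}{k}.png").astype(float); b=load(f"pics/{n}2.png")
        c.append(blobs(im.astype(np.uint8),(22,100,130),(33,255,255),2,roi)[0][0])
    p,e=tri("scene",c[0],"side",c[1]); print(k,p.round(4),a.round(4),e.round(4),np.linalg.norm(p-a).round(4))
E
```

```text
t 11.8 x',y',z mm [-13.7   0.2  52.3] tilt -0.436 F tool [ 1.57 13.58  1.44] torque [ 0.79 -1.89  0.1 ]
hinge in tool mm [-0.2 -9.7 53.1]
theta est -0.575
11.8 [ 0.567  -0.0054  0.1273] [12.19  4.55  4.43]
scene yel [(array([259.47, 219.67]), np.int32(15))]
side yel [(array([273.21, 192.64]), np.int32(14))]
6 [0.6074 0.0253 0.0847] [0.6106 0.0254 0.082 ] 0.0008 0.0042
8 [0.6074 0.0255 0.0846] [0.6106 0.0254 0.082 ] 0.0006 0.0042
```

View pics/z_scene8.png

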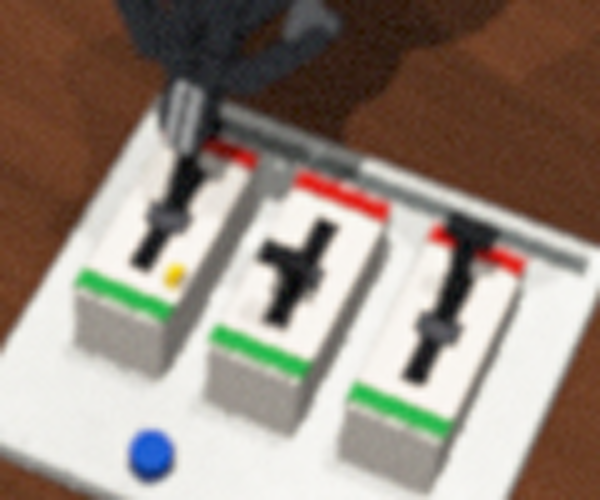

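The tab has risen and tipped. Its blob centroid moved 4.2 mm, but the centroid understates the top's travel because the visible area grew. Force is 13.6 N. For margin against sensor bias I'll press a touch more and hold.

Call:
play_rows(turn=[[-0.2, 0, 0], [0, 0, 0], [0, 0, 0], [0, 0, 0], [0, 0, 0], [0, 0, 0], [0, 0, 0], [0, 0, 0]], xyz=[[0.01, -0.03, -0.004], [0, 0, 0], [0, 0, 0], [0, 0, 0], [0, 0, 0], [0, 0, 0], [0, 0, 0], [0, 0, 0]], jaw=[0, 0, 0, 0, 0, 0, 0, 0])

```text
time_s: 12.7
position: [0.5668, -0.0055, 0.1272]
eef_rot: [1.749, 2.22, 0.495]
contact_force: [11.8, 4.9, 3.7]
gripper_width: 0.0002
```

```bash
python3 st.py; python3 look.py 9; python3 - <<'E'
from h import *
for n,(x,y) in (("scene",(259,220)),("side",(274,193))):
    r=[]
    for k in ("0","9"):
        im=load(f"pics/{n}{k}.png"); r.append(cv2.resize(im[y-10:y+10,x-10:x+10],None,fx=18,fy=18,interpolation=cv2.INTER_NEAREST))
    cv2.imwrite(f"pics/tab_{n}.png",cv2.cvtColor(np.hstack(r),cv2.COLOR_RGB2BGR))
E
```

```text
t 12.7 x',y',z mm [-13.8   0.3  52.2] tilt -0.44 F tool [ 1.98 12.96  2.05] torque [ 0.74 -2.04  0.11]
hinge in tool mm [-0.2 -9.7 53.1]
theta est -0.578
12.7 [ 0.5668 -0.0055  0.1272] [11.78  4.88  3.66]
scene yel [(array([259.36, 219.64]), np.int32(14))]
side yel [(array([273.21, 192.64]), np.int32(14))]
```

View pics/tab_side.png

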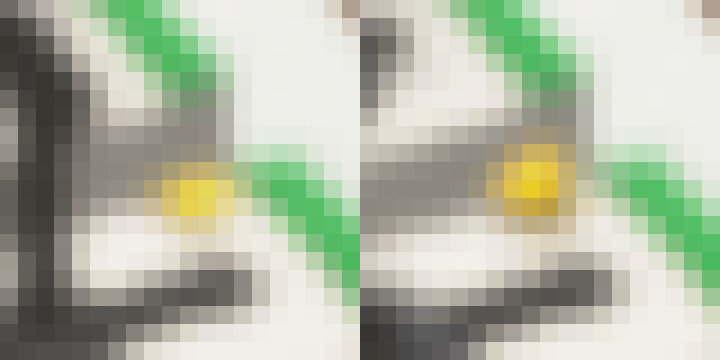

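View pics/tab_scene.png

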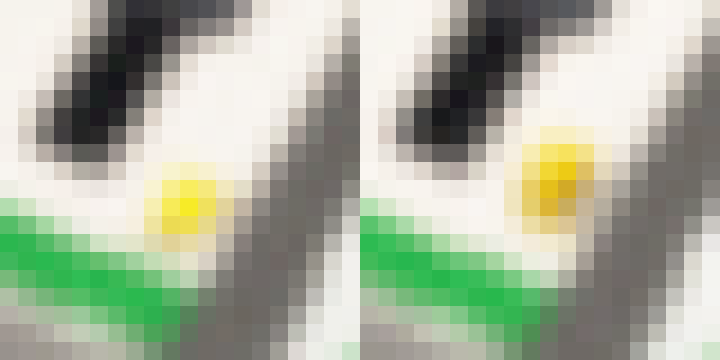

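Call:
play_rows(turn=[[-0.2, 0, 0], [0, 0, 0], [0, 0, 0], [0, 0, 0]], xyz=[[0.01, -0.03, 0.004], [0, 0, 0], [0, 0, 0], [0, 0, 0]], jaw=[0, 0, 0, 0])

```text
time_s: 13.2
position: [0.5667, -0.0055, 0.1272]
eef_rot: [1.747, 2.217, 0.498]
contact_force: [12.8, 4.9, 6.6]
gripper_width: -0.0001
```

```bash
python3 st.py
```

```text
t 13.2 x',y',z mm [-13.9   0.3  52.2] tilt -0.444 F tool [ 1.72 15.08 -0.11] torque [ 0.69 -2.1   0.1 ]
hinge in tool mm [-0.2 -9.8 53.1]
theta est -0.581
```

Call:
play_rows(turn=[[0, 0, 0], [0, 0, 0], [0, 0, 0]], xyz=[[0, 0, 0], [0, 0, 0], [0, 0, 0]], jaw=[0, 0, 0])

```text
time_s: 13.5
position: [0.5667, -0.0055, 0.1272]
eef_rot: [1.747, 2.217, 0.498]
contact_force: [13.1, 5.5, 4.5]
gripper_width: 0.0
```

```bash
python3 st.py
```

```text
t 13.5 x',y',z mm [-14.    0.3  52.2] tilt -0.444 F tool [ 2.28 14.61  2.  ] torque [ 0.79 -2.1   0.13]
hinge in tool mm [-0.2 -9.8 53.1]
theta est -0.581
```

Held at about 14.7 N for 0.7 s, well under 18. Now I'll back off gently and lift clear.

Call:
play_rows(turn=[[0, 0, 0], [0, 0, 0], [0, 0, 0], [0, 0, 0], [0, 0, 0], [0, 0, 0], [0, 0, 0], [0, 0, 0], [0, 0, 0], [0, 0, 0]], xyz=[[0, 0.1, 0], [0, 0.15, 0], [0, 0.2, 0], [0, 0.3, 0], [0, 0.4, 0], [0, 0.4, -0.5], [0, 0, -2], [0, 0, -3], [0, 0, -1.5], [0, 0, 0]], jaw=[0, 0, 0, 0, 0, 0, 0, 0, 0, 0])

```text
time_s: 14.5
position: [0.5493, -0.0089, 0.1978]
eef_rot: [1.748, 2.219, 0.497]
contact_force: [0.6, 0.9, -0.8]
gripper_width: 0.0
```

```bash
python3 st.py; python3 look.py 10
```

```text
t 14.5 x',y',z mm [-31.7   1.  122.8] tilt -0.442 F tool [0.71 0.35 1.07] torque [-0.07  0.18 -0.07]
hinge in tool mm [ -0.9 -23.9 124.6]
theta est -0.343
14.5 [ 0.5493 -0.0089  0.1978] [ 0.58  0.87 -0.82]
scene yel [(array([259.36, 219.64]), np.int32(14))]
side yel [(array([273.21, 192.64]), np.int32(14))]
```

View pics/z_side10.png

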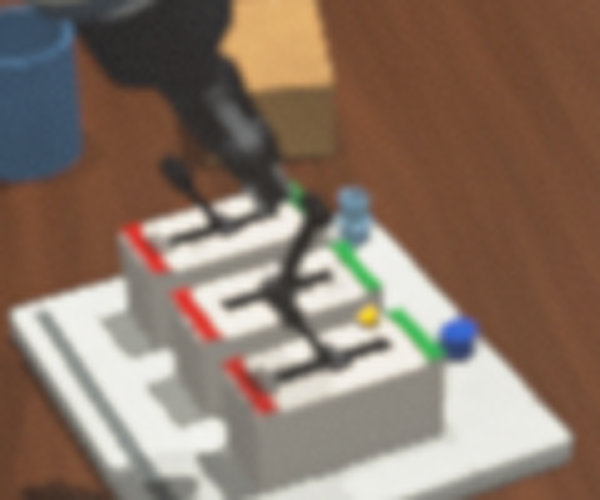

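View pics/z_scene10.png

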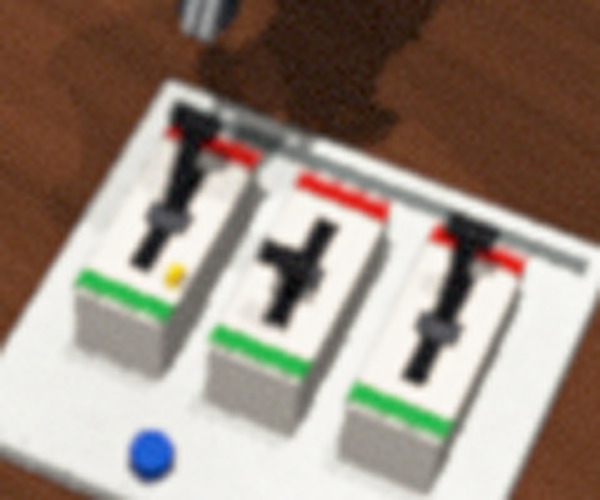

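The tab stays up at the same pixels after release, so the latch is reset. The bar rests at the OFF end and the neighbours are unchanged. I'll cross over to the red side, keeping this tilt.

Call:
play_rows(turn=[[0, 0, 0], [0, 0, 0], [0, 0, 0], [0, 0, 0], [0, 0, 0], [0, 0, 0], [0, 0, 0], [0, 0, 0], [0, 0, 0]], xyz=[[-0.09, -2, 0], [0, -2.5, 0], [0, -1.7, 0], [0, 0, 1], [0, 0, 2.5], [0, 0, 2.5], [0, 0, 1.0], [0, 0, 0.2], [0, 0, 0]], jaw=[0, 0, 0, 0, 0, 0, 0, 0, 0])

```text
time_s: 15.5
position: [0.525, -0.0152, 0.1036]
eef_rot: [1.75, 2.222, 0.496]
contact_force: [-0.9, -0.7, 0.3]
gripper_width: 0.0002
```

```bash
python3 st.py; python3 look.py 11
```

```text
t 15.5 x',y',z mm [-56.8   0.4  28.6] tilt -0.439 F tool [-0.53 -0.78 -0.71] torque [-0.09  0.18  0.04]
hinge in tool mm [-0.7 39.3 50. ]
theta est -1.706
15.5 [ 0.525  -0.0152  0.1036] [-0.85 -0.75  0.31]
scene yel [(array([259.36, 219.64]), np.int32(14))]
side yel [(array([273.21, 192.64]), np.int32(14))]
```

View pics/z_side11.png

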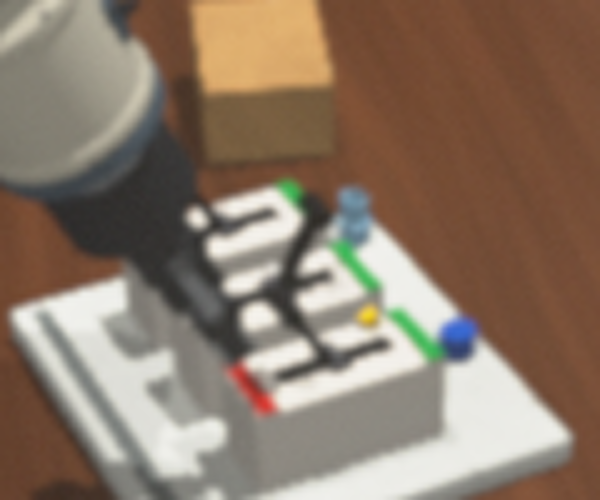

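The fingertips are now on the red side, 13 mm short of the bar, 2.5 mm deeper than I want. I'll lift a little and come up to the bar.

Call:
play_rows(turn=[[0, 0, 0], [0, 0, 0], [0, 0, 0], [0, 0, 0], [0, 0, 0], [0, 0, 0], [0, 0, 0], [0, 0, 0], [0, 0, 0], [0, 0, 0]], xyz=[[-0.05, 0, -0.25], [0, 0.3, 0], [0, 0.3, 0], [0, 0.2, 0], [0, 0.15, 0], [0, 0.15, 0], [0, 0.15, 0], [0, 0.15, 0], [0, 0.15, 0], [0, 0, 0]], jaw=[0, 0, 0, 0, 0, 0, 0, 0, 0, 0])

```text
time_s: 16.6
position: [0.5378, -0.0129, 0.1133]
eef_rot: [1.749, 2.221, 0.497]
contact_force: [0.1, -0.0, 0.2]
gripper_width: 0.0003
```

```bash
python3 st.py
```

```text
t 16.6 x',y',z mm [-43.8  -0.3  38.3] tilt -0.44 F tool [-0.05  0.2  -0.18] torque [-0.07  0.21 -0.  ]
hinge in tool mm [ 0.2 23.3 53.3]
theta est -1.2
```

Call:
play_rows(turn=[[1.5, 0, 0], [2.3, 0, 0], [2.86, 0, 0], [2.86, 0, 0], [2.86, 0, 0], [2.86, 0, 0], [2.86, 0, 0], [2.86, 0, 0], [2.86, 0, 0], [2.86, 0, 0], [1.5, 0, 0], [0, 0, 0]], xyz=[[0, 0.14, -0.06], [0, 0.21, -0.09], [0, 0.27, -0.117], [0, 0.27, -0.117], [0, 0.27, -0.117], [0, 0.27, -0.117], [0, 0.27, -0.117], [0, 0.27, -0.117], [0, 0.27, -0.117], [0, 0.27, -0.117], [0, 0.14, -0.06], [0, 0, 0]], jaw=[0, 0, 0, 0, 0, 0, 0, 0, 0, 0, 0, 0])

```text
time_s: 17.8
position: [0.5604, -0.0073, 0.1296]
eef_rot: [-1.923, -2.442, 0.064]
contact_force: [-1.7, -0.5, 0.8]
gripper_width: 0.0002
```

```bash
python3 st.py; python3 look.py 12
```

```text
t 17.8 x',y',z mm [-20.4  -0.1  54.6] tilt 0.053 F tool [-0.11 -1.87 -0.75] torque [-0.01  0.13  0.02]
hinge in tool mm [ 0.  23.3 53.5]
theta est -0.706
17.8 [ 0.5604 -0.0073  0.1296] [-1.75 -0.54  0.84]
scene yel [(array([259.36, 219.64]), np.int32(14))]
side yel [(array([273.38, 192.62]), np.int32(13))]
```

View pics/z_side12.png

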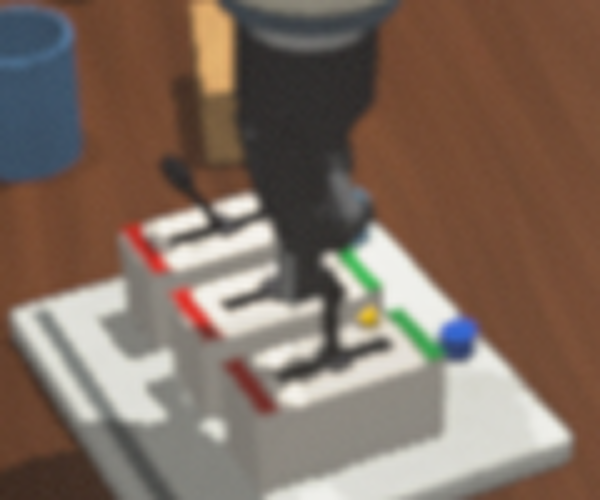

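The toggle is back to about upright (theta about -0.04), the drag is about 1.9 N and the tab is still up. I'll continue in short steps past where an unreset latch would block.

Call:
play_rows(turn=[[2.3, 0, 0], [2.3, 0, 0], [2.3, 0, 0], [0, 0, 0]], xyz=[[0, 0.21, -0.093], [0, 0.21, -0.093], [0, 0.21, -0.093], [0, 0, 0]], jaw=[0, 0, 0, 0])

```text
time_s: 18.3
position: [0.5666, -0.0059, 0.1318]
eef_rot: [-1.873, -2.379, 0.206]
contact_force: [-1.5, 0.3, 1.6]
gripper_width: 0.0003
```

```bash
python3 st.py
```

```text
t 18.3 x',y',z mm [-14.1  -0.1  56.8] tilt 0.173 F tool [ 0.66 -1.63 -1.38] torque [-0.01  0.18 -0.01]
hinge in tool mm [ 0.1 23.6 53.6]
theta est -0.594
```

Call:
play_rows(turn=[[2, 0, 0], [2, 0, 0], [0, 0, 0]], xyz=[[0, 0.19, -0.08], [0, 0.19, -0.08], [0, 0, 0]], jaw=[0, 0, 0])

```text
time_s: 18.6
position: [0.5703, -0.005, 0.1326]
eef_rot: [-1.843, -2.34, 0.284]
contact_force: [-1.9, -0.0, 2.2]
gripper_width: -0.0001
```

```bash
python3 st.py
```

```text
t 18.6 x',y',z mm [-10.3  -0.1  57.6] tilt 0.242 F tool [ 0.43 -2.31 -1.65] torque [-0.01  0.24  0.02]
hinge in tool mm [ 0.1 23.8 53.5]
theta est -0.528
```

Call:
play_rows(turn=[[2, 0, 0], [2, 0, 0], [0, 0, 0]], xyz=[[0, 0.19, -0.08], [0, 0.19, -0.08], [0, 0, 0]], jaw=[0, 0, 0])

```text
time_s: 18.9
position: [0.5744, -0.0041, 0.1332]
eef_rot: [-1.811, -2.3, 0.36]
contact_force: [-0.6, -0.2, 2.7]
gripper_width: 0.0004
```

```bash
python3 st.py
```

```text
t 18.9 x',y',z mm [-6.1 -0.1 58.2] tilt 0.311 F tool [-0.09 -1.4  -2.34] torque [-0.06  0.18 -0.01]
hinge in tool mm [ 0.1 23.7 53.5]
theta est -0.456
```

Moving freely (theta about 0.22).

Call:
play_rows(turn=[[2, 0, 0], [2, 0, 0], [0, 0, 0]], xyz=[[0, 0.19, -0.09], [0, 0.19, -0.09], [0, 0, 0]], jaw=[0, 0, 0])

```text
time_s: 19.2
position: [0.5784, -0.0031, 0.1336]
eef_rot: [-1.778, -2.258, 0.435]
contact_force: [-1.8, -0.6, 2.8]
gripper_width: 0.0001
```

```bash
python3 st.py
```

```text
t 19.2 x',y',z mm [-2.  -0.1 58.6] tilt 0.381 F tool [-0.19 -2.78 -1.93] torque [ 0.04  0.2  -0.03]
hinge in tool mm [ 0.1 23.6 53.6]
theta est -0.386
```

Call:
play_rows(turn=[[2, 0, 0], [2, 0, 0], [0, 0, 0]], xyz=[[0, 0.19, -0.09], [0, 0.19, -0.09], [0, 0, 0]], jaw=[0, 0, 0])

```text
time_s: 19.5
position: [0.5825, -0.0021, 0.1337]
eef_rot: [-1.744, -2.215, 0.507]
contact_force: [-2.3, -0.9, 2.6]
gripper_width: -0.0006
```

```bash
python3 st.py; python3 look.py 13
```

```text
t 19.5 x',y',z mm [ 2.2 -0.1 58.7] tilt 0.45 F tool [-0.3  -3.33 -1.23] torque [-0.01  0.12  0.01]
hinge in tool mm [ 0.1 23.6 53.9]
theta est -0.315
19.5 [ 0.5825 -0.0021  0.1337] [-2.32 -0.87  2.56]
scene yel [(array([259.38, 219.81]), np.int32(16))]
side yel [(array([273.8, 193.5]), np.int32(10))]
```

View pics/z_side13.png

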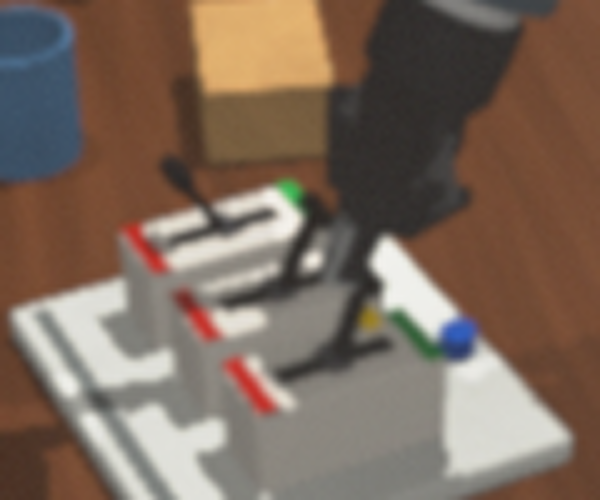

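Call:
play_rows(turn=[[1.7, 0, 0], [1.7, 0, 0], [0, 0, 0]], xyz=[[0, 0.16, -0.07], [0, 0.16, -0.07], [0, 0, 0]], jaw=[0, 0, 0])

```text
time_s: 19.9
position: [0.5858, -0.0013, 0.1338]
eef_rot: [-1.714, -2.177, 0.567]
contact_force: [-1.6, 0.0, 2.5]
gripper_width: 0.0
```

```bash
python3 st.py
```

```text
t 19.9 x',y',z mm [ 5.7 -0.1 58.8] tilt 0.51 F tool [ 0.4  -2.54 -1.45] torque [-0.04  0.17 -0.03]
hinge in tool mm [ 0.1 23.7 54.1]
theta est -0.259
```

Call:
play_rows(turn=[[1, 0, 0], [1, 0, 0], [0, 0, 0]], xyz=[[0, 0.095, -0.04], [0, 0.095, -0.04], [0, 0, 0]], jaw=[0, 0, 0])

```text
time_s: 20.2
position: [0.588, -0.0008, 0.1336]
eef_rot: [-1.696, -2.153, 0.603]
contact_force: [-1.6, -0.2, 2.9]
gripper_width: 0.0
```

```bash
python3 st.py
```

```text
t 20.2 x',y',z mm [ 7.9 -0.1 58.6] tilt 0.546 F tool [ 0.16 -2.88 -1.62] torque [-0.06  0.13  0.  ]
hinge in tool mm [ 0.1 23.7 54.1]
theta est -0.222
```

Call:
play_rows(turn=[[1, 0, 0], [1, 0, 0], [0, 0, 0]], xyz=[[0, 0.095, -0.035], [0, 0.095, -0.035], [0, 0, 0]], jaw=[0, 0, 0])

```text
time_s: 20.5
position: [0.59, -0.0003, 0.133]
eef_rot: [-1.677, -2.13, 0.638]
contact_force: [-1.8, -0.4, 2.2]
gripper_width: 0.0001
```

```bash
python3 st.py
```

```text
t 20.5 x',y',z mm [10.  -0.1 58. ] tilt 0.582 F tool [ 0.08 -2.74 -0.8 ] torque [-0.07  0.05 -0.02]
hinge in tool mm [ 0.1 23.5 53.9]
theta est -0.182
```

Call:
play_rows(turn=[[0.6, 0, 0], [0.6, 0, 0], [0, 0, 0]], xyz=[[0, 0.055, -0.02], [0, 0.055, -0.02], [0, 0, 0]], jaw=[0, 0, 0])

```text
time_s: 20.8
position: [0.591, -0.0, 0.1329]
eef_rot: [-1.666, -2.116, 0.657]
contact_force: [-0.8, -0.2, 2.1]
gripper_width: -0.0003
```

```bash
python3 st.py
```

```text
t 20.8 x',y',z mm [11.  -0.1 57.9] tilt 0.603 F tool [-0.01 -1.84 -1.26] torque [-0.02  0.1   0.  ]
hinge in tool mm [ 0.1 23.8 53.9]
theta est -0.167
```

Call:
play_rows(turn=[[0.6, 0, 0], [0.6, 0, 0], [0, 0, 0]], xyz=[[0, 0.055, -0.02], [0, 0.055, -0.02], [0, 0, 0]], jaw=[0, 0, 0])

```text
time_s: 21.1
position: [0.592, 0.0002, 0.1328]
eef_rot: [-1.655, -2.101, 0.678]
contact_force: [-2.7, -1.1, 5.0]
gripper_width: 0.0002
```

```bash
python3 st.py
```

```text
t 21.1 x',y',z mm [12.  -0.1 57.8] tilt 0.624 F tool [-0.43 -5.3  -2.39] torque [-0.1   0.51 -0.04]
hinge in tool mm [ 0.1 24.  53.9]
theta est -0.152
```

Call:
play_rows(turn=[[0.6, 0, 0], [0.6, 0, 0], [0, 0, 0]], xyz=[[0, 0.055, -0.02], [0, 0.055, -0.02], [0, 0, 0]], jaw=[0, 0, 0])

```text
time_s: 21.4
position: [0.5928, 0.0004, 0.1326]
eef_rot: [-1.644, -2.086, 0.698]
contact_force: [-6.0, -1.5, 8.8]
gripper_width: 0.0002
```

```bash
python3 st.py
```

```text
t 21.4 x',y',z mm [12.8 -0.1 57.6] tilt 0.646 F tool [-1.000e-02 -1.019e+01 -3.300e+00] torque [-0.31  1.25  0.06]
hinge in tool mm [ 0.1 24.4 53.7]
theta est -0.139
```

The ON stop is met at 10 N. I'll hold briefly, look, then back off.

Call:
play_rows(turn=[[0, 0, 0], [0, 0, 0], [0, 0, 0], [0, 0, 0]], xyz=[[0, 0, 0], [0, 0, 0], [0, 0, 0], [0, 0, 0]], jaw=[0, 0, 0, 0])

```text
time_s: 21.8
position: [0.5928, 0.0004, 0.1327]
eef_rot: [-1.644, -2.087, 0.698]
contact_force: [-5.2, -1.3, 5.8]
gripper_width: -0.0002
```

```bash
python3 st.py; python3 look.py 14
```

```text
t 21.8 x',y',z mm [12.8 -0.1 57.7] tilt 0.645 F tool [-0.04 -7.76 -1.37] torque [-0.22  1.05 -0.02]
hinge in tool mm [ 0.1 24.5 53.8]
theta est -0.142
21.8 [5.928e-01 4.000e-04 1.327e-01] [-5.22 -1.3   5.76]
scene yel [(array([259.36, 219.64]), np.int32(14))]
side yel [(array([274.5, 194. ]), np.int32(4))]
```

Call:
play_rows(turn=[[0, 0, 0], [0, 0, 0], [0, 0, 0], [0, 0, 0], [0, 0, 0], [0, 0, 0], [0, 0, 0], [0, 0, 0], [0, 0, 0], [0, 0, 0], [0, 0, 0]], xyz=[[0, -0.05, 0], [0, -0.1, 0], [0, -0.2, 0], [0, -0.3, 0], [0, -0.4, 0], [0, -0.4, -0.5], [0, 0, -2], [0, 0, -3], [0, 0, -3], [0, 0, -1.5], [0, 0, 0]], jaw=[0, 0, 0, 0, 0, 0, 0, 0, 0, 0, 0])

```text
time_s: 23.0
position: [0.6415, 0.012, 0.2229]
eef_rot: [-1.647, -2.091, 0.694]
contact_force: [0.5, 0.1, -0.8]
gripper_width: 0.0002
```

```bash
python3 st.py; python3 look.py 15
```

```text
t 23.0 x',y',z mm [ 62.9  -0.  147.9] tilt 0.64 F tool [-0.04  0.86  0.37] torque [ 0.07 -0.31  0.  ]
hinge in tool mm [  0.4  37.8 156.2]
theta est -0.554
23.0 [0.6415 0.012  0.2229] [ 0.47  0.07 -0.81]
scene yel [(array([259.07, 219.8 ]), np.int32(15))]
side yel [(array([274.5, 194. ]), np.int32(4))]
```

View pics/z_side15.png

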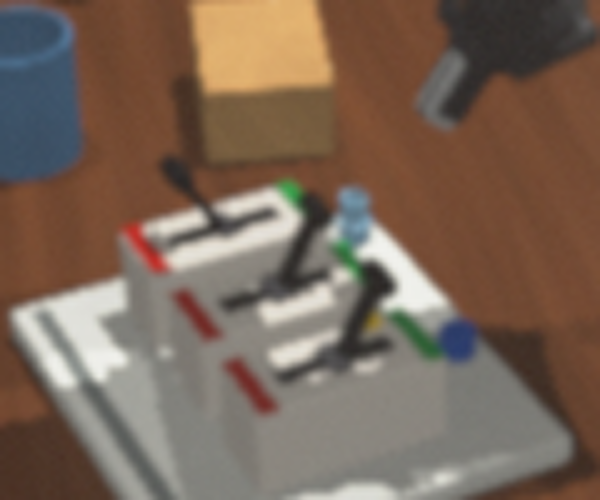

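View pics/z_scene15.png

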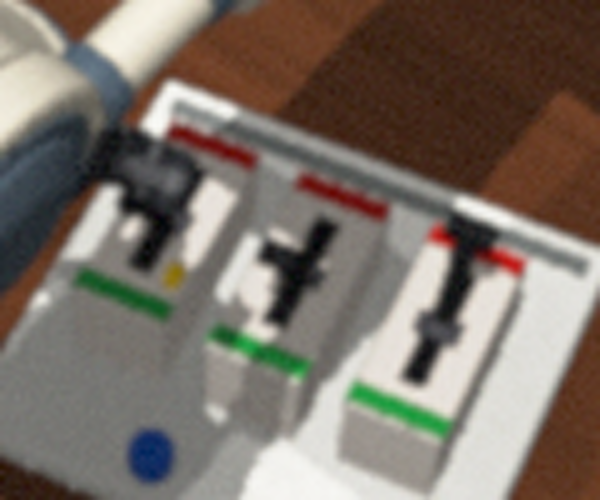

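The tripped toggle now leans to green, parallel to the live one: its side-view lean vector is (37,-82) against (30,-80) for the live toggle. The tab is still up. I'll clear the arm for one unobstructed check.

Call:
play_rows(turn=[[0, 0, 0], [-6, 0, 0], [-8, 0, 0], [-8, 0, 0], [-8, 0, 0], [-6, 0, 0], [0, 0, 0], [0, 0, 0], [0, 0, 0], [0, 0, 0]], xyz=[[0, 0, -3], [0, 0, -4], [0, 0, -2], [0, 0, -2], [0, 0, -1], [-2, 0, 0], [-4, 0, 0], [-4, 0, 0], [-2, 0, 0], [0, 0, 0]], jaw=[0, 0, 0, 0, 0, 0, 0, 0, 0, 0])

```text
time_s: 24.1
position: [0.7286, -0.0931, 0.3209]
eef_rot: [-1.941, -2.456, 0.021]
contact_force: [-0.2, -0.8, 0.8]
gripper_width: -0.0002
```

```bash
python3 st.py; python3 look.py 16
```

```text
t 24.1 x',y',z mm [ 123.4 -122.4  245.9] tilt 0.017 F tool [-0.71 -0.35 -0.82] torque [0.03 0.07 0.01]
hinge in tool mm [ 122.3 -119.2  248. ]
theta est nan
24.1 [ 0.7286 -0.0931  0.3209] [-0.16 -0.77  0.83]
scene yel [(array([259.36, 219.64]), np.int32(14))]
side yel [(array([274. , 193.5]), np.int32(2))]st.py:10: RuntimeWarning: invalid value encountered in arcsin
  print("theta est",round(np.arctan2(-Rt[:,2]@ex,-Rt[2,2])+np.arcsin(-(0.018 - -t[1])/.06)if True else 0,3))
```

View pics/z_side16.png

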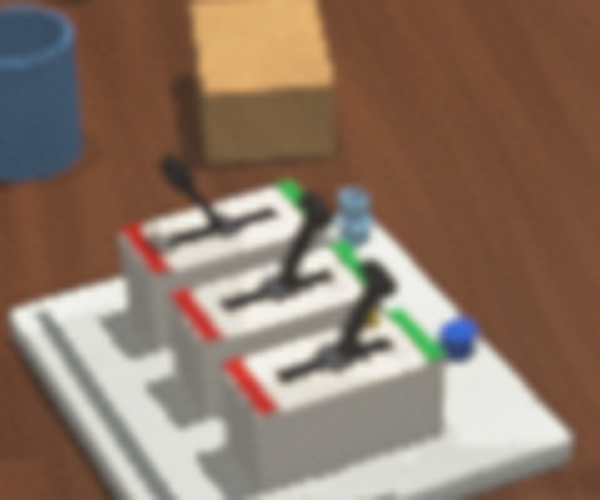

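View pics/z_scene16.png

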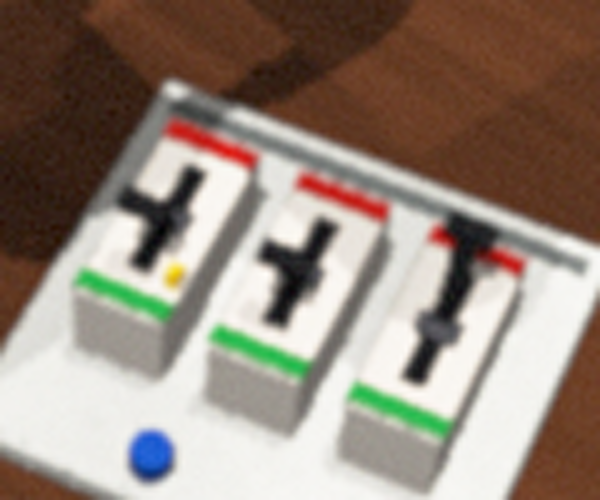

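Unobstructed, the tripped bar is at scene zoom (140,203) and side zoom (376,275), with the live bar at (275,256) and (313,208). The tab is at scene (259.4,219.6), the same as when pressed. As a last number check, I'll triangulate both bars before handing in.

```bash
python3 - <<'E'
from h import *
H=np.array([.5803,-.0025,.075]); ex=np.array([.973,.2314,0]); ey=np.array([-.2314,.973,0])
for nm,a,b in (("tripped",(140,203),(376,275)),("live",(275,256),(313,208))):
    p,e=tri("scene",(225+a[0]/5,165+a[1]/5),"side",(200+b[0]/5,130+b[1]/5)); d=p-H
    print(nm,(1e3*np.array([d@ex,d@ey,d[2]])).round(1),e.round(4))
ctrl.sign_off()
E
```

```text
tripped [28.1 -0.  52. ] 0.0001
live [26.3 73.4 52.9] 0.0026
the job is handed in; nothing more can be done
```

I reset the tripped cut-out (the rightmost of the three) and threw it to ON; the job is handed in at about 24 s of the 54 s allowed.

**OFF press:** I pushed the toggle along its arc with shut fingertips. It met the latch at about 0.3 rad past upright and the stop at about 0.56 rad. I pressed at 13–15 N for over 2 s. The highest force I read was about 15.2 N, and forces were only read at the end of each move.

**ON throw:** I crossed to the red side and pushed the toggle over. It moved freely to the ON stop, where I read about 8–11 N before backing off and clearing the arm.

**Last checks:**
- **Bar position:** it triangulates 28.1 mm to the green side of the hinge. At least 26.5 mm is required and the stop is at 28.8 mm.
- **Neighbours and loose things:** the other two toggles, the blue cap and the adapter look unchanged in the last views. I did not measure the other loose things; the arm never went near them after passing over.
- **Arm:** it is clear of everything, with force readings near zero.

**Not fully confirmed:** the tell-tale is still up at the same scene-camera pixels as when pressed. Its centroid triangulated to only 4.2 mm of travel, short of the 6.7 mm required. That probably understates the tab's top, which looks like about 6.5–7 mm from its bright pixels. The better evidence of a reset is that the toggle passed the latch freely. In the last side view the tab is mostly hidden by the bar.

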